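# Release a latched centrifuge lid: push-to-turn selector, then the release rod

## Task

The small white centrifuge has lost power and its lid is latched shut. Push the selector knob in (never force it round while it is out) and turn it clockwise until it springs back out in its next position, which swings the shutter blade off the release slot; then take the release rod from its stand, feel through the slot for the hidden latch tab and press it down so that the lid springs open. Put the rod back in its stand, fully home, leave the selector sprung out in the release position and the lid open, and do not disturb the amber bottle, the small oil bottle or the petri dish.

Things in the scene. Friction and masses are not known exactly. Their poses are not given: they have to be found in the camera images.
- centrifuge: White box-shaped bench centrifuge, fixed, 90 mm high. Origin on the worktop; the box spans x -90 to +140 and y -100 to +100 mm about it; z up, -x is its front, towards the robot. Flat console panel at z = 90 mm from x = -90 to +10 mm; behind it the white lid (x +12 to +134 mm) lies about level with the panel over the rotor chamber.
- selector_grip (a point): On the selector's axis, 30 mm above the panel with the knob out; in centrifuge x -30, y +55 mm. Moves and turns with the knob: z up, y along the bar grip, -y to the shutter. Black bar grip 14 mm wide (x), 50 long (y), 24 high, its top 7 mm above this point, on a flange of radius 30 mm whose upper face is 17 mm below this point (13 mm above the panel when out); fingertips may press on it.
- shutter_end (a point): Outer end of the steel shutter blade, middle of its upper face. The blade is 20 mm wide and 3 mm thick, fixed to the knob's flange, and reaches along the knob's -y to 84 mm from the axis, 9 to 12 mm above the panel with the knob out. At the start it covers the release slot; in the release position it stands clear, towards the front.
- selector (a joint): Angle, rad, clockwise from above, about 0 at the start. Index teeth let it turn only when pushed in 5 mm or more. The release notch lies anywhere from 0.8 to 1.3, unmarked, new each time. Let up before or past it, the knob rides on the teeth at 5 mm in and still turns easily (also back); at the notch its spring lifts it fully out and it turns no further. End stop 1.4. Play in a notch about 0.05.
- selector_push (a joint): How far the selector is pushed in, m: 0 sprung out, 0.007 fully in (hard stop). Return spring 5 N at 0, rising to 10 N fully in.
- slot_center (a point): Centre of the release slot at the panel's upper face (in centrifuge x -30, y -3, z 90 mm), axes as the centrifuge's. The slot is 11 mm wide (x) and 40 mm long (y), open through the 6 mm panel into a hollow space at least 70 mm deep.
- slot_end (a point): Left (+y) end of the slot at the panel's upper face, 20 mm from its centre. Hidden in the slot is the steel latch tab, 10 mm wide (y), its centre up to 12 mm either side of the slot's centre, new each time; its top is 22 mm below the panel's upper face. It pushes back with 2 to 5 N; about 7 mm down (stop at 11 mm) it frees the lid. Beside it the rod meets nothing.
- lid (a joint): Lid angle, rad: 0 shut and latched, 1.0 fully open; hinge along the rear edge. Once unlatched a spring swings it up to 1.0 in about a second and keeps it there.
- rod_stand: Grey block 50 x 50 mm, 98 mm high, with a 74 x 74 x 8 mm foot, fixed. Origin: centre of its underside. In its top centre a vertical bore, 10 mm across with a 2 mm chamfer, 90 mm deep, holds the release rod.
- release_rod: Release rod, about 60 g, upright in the stand. Origin: centre of the underside of its steel flange (26 mm across, 4 thick), which rests on the stand's top (98 mm above the worktop) when fully home. Above it (z +4 to +48 mm) a black handle 16 x 16 mm square, faces across x and y; below it a steel shaft 7 mm across with a round end, down to z = -85 mm.
- rod_tip (a point): Lower end of the rod's shaft, on its axis.
- amber_bottle: Bystander: brown glass bottle with white cap, 44 mm across, 110 mm high; origin at the centre of its base.
- oil_bottle: Bystander: small brown bottle with black cap, 26 mm across, 61 mm high; origin at the centre of its base.
- petri_dish: Bystander: whitish flat dish with lid, 60 mm across, 15 mm high; origin at the centre of its base.
Things that resemble listed ones, but are neither listed nor needed, are in the scene too. Of the things shaped like the release_rod, the steel one is meant.

How it is judged (in metres and radians):
On the way, in this order (a step that is already met when the one before it is completed fails the run):
1. the selector has been pushed in, turned clockwise and has sprung out in its release position (value of joint selector above 0.7 rad and value of joint selector_push below 0.002 m), for 0.2 s.
2. the rod's tip has been pushed through the slot onto the latch tab and the lid has started to open (z of rod_tip in the frame of slot_center below -0.018 m and value of joint lid above 0.05 rad), for 0.05 s.
At the end, for the whole second after the job is handed in: The selector is sprung out (pushed in less than 2 mm) in its release position (more than 0.7 rad), the lid is open by more than 0.8 rad, and the rod stands at rest in its stand, upright within 0.08 rad, its flange within 4 mm of the stand's top and of its centre (all of step 1 and value of joint lid above 0.8 rad and horizontal distance between release_rod and rod_stand below 0.004 m and height (world z) of release_rod below 0.102 m and angle between release_rod's own z axis and vertical below 0.08 rad and linear speed of release_rod below 0.02 m/s); the robot touches nothing.
It fails at once if the selector is forced against its teeth while sprung out (value of joint selector between 0.09 and 0.6 rad and value of joint selector_push below 0.002 m).
It fails at once if the amber bottle is shifted by more than 25 mm or tipped (distance of amber_bottle from where it was at the start of the episode above 0.025 m or angle between amber_bottle's own z axis and vertical above 0.4 rad).
It fails at once if the oil bottle is shifted by more than 25 mm or tipped (distance of oil_bottle from where it was at the start of the episode above 0.025 m or angle between oil_bottle's own z axis and vertical above 0.4 rad).
It fails at once if the petri dish is shifted by more than 25 mm or tipped (distance of petri_dish from where it was at the start of the episode above 0.025 m or angle between petri_dish's own z axis and vertical above 0.4 rad).
It also fails if it takes over 72 s, if anything falls off the work surface, if the arm or the gripper's body presses on something with over 40 N, if the wrist force passes 120 N, or if a joint passes its speed limit or range.

## Robot

A 6-joint arm with a two-finger parallel gripper is mounted at the origin on a cart in front of the work surface, level with it; the furniture and walls round the work are solid. World frame = base frame: x ahead of the robot, y to its left, z up, the work surface at z = 0. Lengths are in mm, angles in rad, forces in N, time in s.
With the tool pointing down it reaches from about 300 to 850 mm from the base axis. Payload 5.4 kg.
Tool frame: the origin (TCP) lies at the very end of the fingers, on their centre line; the grasp point (between the pads) lies behind it (manip.tcp_to_grasp is the x of the grasp point in the tool frame, in mm); x points along the fingers, y is the direction in which the jaws open and shut, and the axes are right-handed (so a half turn about x gives the same grasp; the last joint's range is limited). The gripper opens to 85 mm and grips with 20 to 120 N. Pads are 22 mm wide; open, the fingers measure 114 mm over their backs; the gripper's body (76 mm by 85 mm) begins 54 mm behind the grasp point. The pads swing forward as they close: fully open they stand 13 mm farther back than shut.
Start: joints at [1.121, 0.158, 1.597, -0, 1.386, -0.21], TCP at [136.579, 558.527, 231.299] pointing down, gripper open.
Joint ranges: [-2.91, 2.91], [-0.94, 2.29], [0.18, 2.7], [-1.29, 4.43], [0.17, 2.64], [-3, 3]. Speed limits (rad/s): [2.57, 2.57, 3.14, 3.14, 3.14, 3.14].

## Interface

Orientations are given as a unit quaternion [w, x, y, z].
In Python, from station import monitor, read_camera, workorder, finder, manip gives the robot as it stands.
- The arm moves only by the tool send_rows, never from a script. Its argument "commands" is a list of rows, each an object of numbers: "claw": the closure, from 0 (fully open) to 1 (shut); "tx", "ty", "tz": the shift along the tool's x, y, z in m; "twist": the turn about the tool's x in degrees. A call has 1 to 12 rows; each row is the pose to reach, as a shift and turn from the pose commanded when the call began, along the tool's axes at that moment; what a row does not reach only later rows make up. A row lasts 1/8 s, in which the tool goes at most 62.5 mm and 10.7 degrees, less where a joint would pass 70% of its speed; a pose out of reach is approached as far as the arm can. A call with a gripper value outside its range is refused whole. The fingers move at their own pace and stop on an object; "squeeze" is the grip in N (left out, the last holds). Time passes only in rows, so rows that repeat a pose let the fingers close. It gives the time, the measured TCP pose, the force and the opening at its end, in the units of the state.
- monitor.observe(): the state, without advancing time (a new reading comes with each control period).
- read_camera(name): name is "side" or "top" or "wrist"; returns a dict with "img" (400x640x3 uint8, red, green, blue), "fx", "fy", "cx", "cy" (pixels), "extrinsics" (4x4, takes a point from world to camera coordinates). Camera axes: x right, y down, z forward; pixel columns grow to the right and rows downward; lengths in mm; the calibration is good to about 2 mm. A picture is of the moment at which its call begins. There is no depth.
- workorder.sign_off(): hands the job in, once; it reports no verdict.
Trained networks look in the newest picture that a camera, given by its name, has taken for a name from the list of things; names that differ only in an ending like _2 or _b are one class to them, and where a whole thing is asked for, a point or a joint stands for the part that bears it (a point fixed in the world has none). Each returns a list of dicts, best first, with "score" (0 to 1); they miss things now and then, are a little off and sometimes report something else, mostly with a low value. They report only what shows in the picture. A call takes as long as a camera call. They do not tell look-alikes from the thing itself.
- finder.search_frame(camera, label): "xyz" ([x, y, z] in mm, in world coordinates, good to about 4 mm: the middle of the surface that is visible of it).
The state is a dict: "time_s": time; "qpos": joint angles; "qvel": joint speeds; "effort": joint torques, N m; "tcp_pos": TCP position; "orientation": TCP orientation; "contact_force": force on the tool from outside, world axes, zero at the start; "torque": the same for the moment, N m; "finger_gap": finger opening in mm.
Only numpy, scipy, OpenCV 4.12 (cv2) and the standard library are available. Lean on these libraries where they do the work, as an engineer would, in place of code of your own. Each camera call takes 0.05 s, during which the arm holds its last target. There are 200 camera calls.

## Working session

There is one attempt and no reset: what is moved stays moved. The work goes in short steps, Python scripts to look and compute and a tool call to move; the robot and the scene stay as the last step left them, time stands still between calls to the robot, and variables do not carry over. Pictures are saved under pics/ and viewed, about 8 in all and at most 12, crops included, and the job is handed in when it is done.

Besides the shell and the picture viewer there is one more tool, called after "Request:" as name(argument=value, ...), one argument or row to a line, values as JSON. send_rows: Moves the arm, as the interface text tells. Its arguments: {"type":"object","properties":{"commands":{"type":"array","items":{"type":"object","properties":{"claw":{"type":"number"},"tx":{"type":"number"},"ty":{"type":"number"},"tz":{"type":"number"},"twist":{"type":"number"}}}},"squeeze":{"type":"number"}},"required":["commands"]}

```bash
ls; mkdir -p pics; cat > h.py <<'E'
from station import monitor, read_camera, workorder, finder, manip
import numpy as np, cv2
def save(n,f,crop=None,scale=1):
    c=read_camera(n); im=c["img"][:,:,::-1]
    if crop: im=im[crop[1]:crop[3],crop[0]:crop[2]]
    im=cv2.resize(np.ascontiguousarray(im),None,fx=scale,fy=scale,interpolation=cv2.INTER_CUBIC)
    cv2.imwrite("pics/"+f,im); return c
def proj(c,p):
    q=c["extrinsics"]@np.append(p,1); return np.round([c["fx"]*q[0]/q[2]+c["cx"],c["fy"]*q[1]/q[2]+c["cy"]],1)
def atz(c,u,v,z):
    E=np.array(c["extrinsics"]);R=E[:3,:3];o=-R.T@E[:3,3]
    d=R.T@np.array([(u-c["cx"])/c["fx"],(v-c["cy"])/c["fy"],1]);return np.round(o+d*(z-o[2])/d[2],1)
E
python3 - <<'E'
from h import *
s=monitor.observe(); print(s, manip.tcp_to_grasp)
ims=[]
for n in ["top","side"]:
    c=save(n,n+"0.png")
    for l in ["centrifuge","selector_grip","shutter_end","slot_center","slot_end","rod_stand","release_rod","amber_bottle","oil_bottle","petri_dish"]:
        r=finder.search_frame(n,l)
        print(n,l,[(np.round(d["xyz"]).tolist(),round(d["score"],2),proj(c,d["xyz"]).tolist()) for d in r[:3]])
E
```

```text
pics
{'time_s': 0.0, 'qpos': array([ 1.12091667e+00,  1.59066066e-01,  1.59823124e+00,  2.30563020e-06,
        1.38616623e+00, -2.10128194e-01]), 'qvel': array([ 0.00074058,  0.00139004,  0.00054854, -0.00066312, -0.00117196,
       -0.00101555]), 'effort': array([ 1.60211539e-04, -3.95997727e+01, -3.31436026e+01, -6.77873254e-05,
        8.43581365e-03,  1.00907741e-05]), 'tcp_pos': array([136.31362837, 558.00169615, 230.30781984]), 'orientation': array([ 0.70181681,  0.08393668,  0.70224701, -0.08518769]), 'contact_force': array([-0.35536189,  0.47769814,  0.44404514]), 'torque': array([ 0.01154473, -0.04522603, -0.02685503]), 'finger_gap': 85.05578548644223} -18.700000000000003
top centrifuge [([577.0, 49.0, 91.0], 0.57, [240.8, 184.0]), ([519.0, 79.0, 106.0], 0.19, [225.4, 209.1])]
top selector_grip [([516.0, 85.0, 102.0], 0.58, [222.8, 210.7])]
top shutter_end []
top slot_center [([574.0, 49.0, 90.0], 0.88, [240.9, 185.1]), ([539.0, -249.0, 139.0], 0.18, [376.0, 202.7])]
top slot_end [([576.0, 48.0, 94.0], 0.69, [241.2, 184.1])]
top rod_stand [([534.0, -243.0, 54.0], 0.73, [368
[... 585 characters left out ...]
312.4, 177.6])]
side slot_center [([565.0, -22.0, 92.0], 0.97, [313.5, 177.4]), ([469.0, -410.0, 35.0], 0.46, [314.8, 335.8])]
side slot_end [([558.0, -20.0, 90.0], 0.79, [310.1, 177.8]), ([536.0, -264.0, 120.0], 0.72, [330.5, 233.5])]
side rod_stand [([530.0, -284.0, 55.0], 0.74, [329.7, 267.0])]
side release_rod [([472.0, -347.0, 97.0], 0.97, [306.9, 281.2]), ([448.0, -271.0, 101.0], 0.75, [283.9, 252.1]), ([536.0, -259.0, 121.0], 0.56, [329.7, 231.4])]
side amber_bottle [([594.0, -389.0, 74.0], 0.96, [383.9, 295.5])]
side oil_bottle [([469.0, -410.0, 35.0], 0.89, [314.5, 336.1])]
side petri_dish [([422.0, -137.0, 14.0], 0.72, [262.4, 243.2]), ([533.0, -286.0, 50.0], 0.27, [331.5, 269.6])]
```

View pics/top0.png

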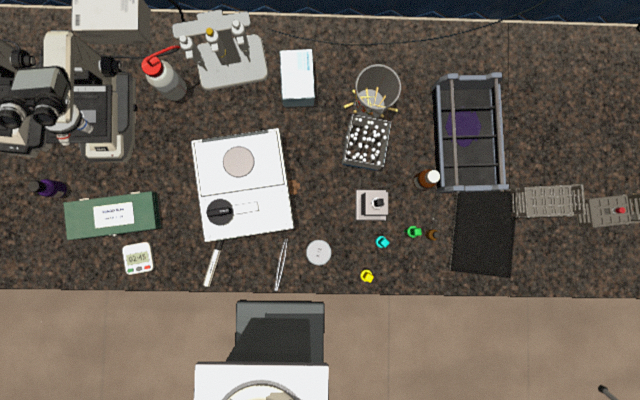

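View pics/side0.png

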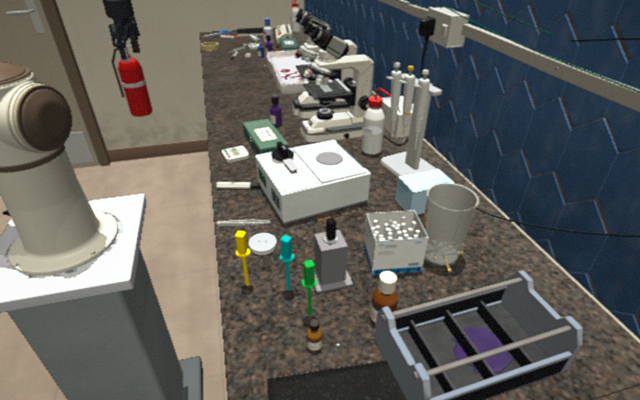

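```bash
cat >> h.py <<'E'
from scipy.spatial.transform import Rotation as Ro
def rot(s): 
    q=s["orientation"]; return Ro.from_quat([q[1],q[2],q[3],q[0]])
def go(p,jaw=None):
    "shift (tool axes, m) & twist (deg) to TCP p with jaw line direction jaw(rad, world)"
    s=monitor.observe(); R=rot(s).as_matrix(); d=R.T@(np.array(p)-s["tcp_pos"])/1000
    y=np.arctan2(R[1,1],R[0,1]); out=[np.round(d,4).tolist(),"tcp",np.round(s["tcp_pos"],1).tolist(),"jaw",round(float(y),3)]
    if jaw is not None:
        t=(jaw-y+np.pi/2)%np.pi-np.pi/2; out+=["twist",round(float(np.degrees(t*np.sign(R[2,0]))),1)]
    print(*out)
E
python3 - <<'E'
from h import *
c=save("top","top1.png",(180,120,410,260),3.4)
P=[atz(c,*p,90) for p in [(193,141),(283,129),(293,229),(203,240)]]
print(P); 
for i in range(4): print(np.linalg.norm(P[i]-P[i-1]),np.degrees(np.arctan2(*(P[i]-P[i-1])[[1,0]])))
print(np.mean(P,0))
print(rot(monitor.observe()).as_matrix().round(3))
go([520,30,330],np.pi/2)
E
```

```text
[array([671.4, 159.1,  90. ]), array([704.1, -42.4,  90. ]), array([478.5, -70.5,  90. ]), array([450. , 128.7,  90. ])]
223.47733665855247 7.8182818004200385
204.13608206292193 -80.78223427686775
227.3432866833767 -172.89999135511906
201.22845226259628 98.14218242555891
[576.     43.725  90.   ]
[[-0.     0.237  0.971]
 [-0.     0.971 -0.237]
 [-1.    -0.     0.   ]]
[-0.0987, -0.4223, 0.498] tcp [136.6, 558.5, 231.3] jaw 1.331 twist -13.7
```

View pics/top1.png

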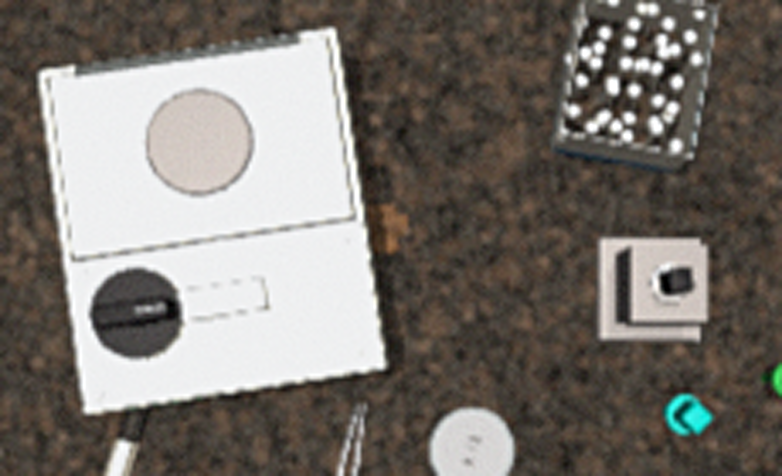

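Request:
send_rows(
  commands=[
    {"tx": -0.06,"ty": -0.04,"tz": 0.06},
    {"tx": -0.06,"ty": -0.08,"tz": 0.12,"twist": 10},
    {"tx": -0.06,"ty": -0.14,"tz": 0.18,"twist": 20},
    {"tx": -0.06,"ty": -0.2,"tz": 0.24,"twist": 30},
    {"tx": -0.06,"ty": -0.25,"tz": 0.3,"twist": 40},
    {"tx": -0.06,"ty": -0.3,"tz": 0.36,"twist": 50},
    {"tx": -0.06,"ty": -0.34,"tz": 0.43,"twist": 60},
    {"tx": -0.06,"ty": -0.365,"tz": 0.475,"twist": 68},
    {"tx": -0.06,"ty": -0.365,"tz": 0.475,"twist": 68},
    {"tx": -0.06,"ty": -0.365,"tz": 0.475,"twist": 68},
    {"tx": -0.06,"ty": -0.365,"tz": 0.475,"twist": 68},
    {"tx": -0.06,"ty": -0.365,"tz": 0.475,"twist": 68},
  ],
)

```text
invalid input at $.commands[0]: expected keys claw, tx, ty, tz, twist
```

```bash
python3 - <<'E'
from h import *
c=save("wrist","w1.png")
for l in ["selector_grip","shutter_end","slot_center","slot_end","centrifuge"]:
    r=finder.search_frame("wrist",l)
    print(l,[(np.round(d["xyz"]).tolist(),round(d["score"],2),proj(c,d["xyz"]).tolist()) for d in r[:3]])
go([514,90,110],0.143)
O=np.array([551.2,40.2]);a=0.143
for n,p in dict(sel=(-30,55,127),fl=(-30,55,103),slot=(-30,-3,90),c1=(-90,-100,90),c2=(-90,100,90),c3=(10,-100,90)).items():
    w=[O[0]+p[0]*np.cos(a)-p[1]*np.sin(a),O[1]+p[0]*np.sin(a)+p[1]*np.cos(a),p[2]];print(n,np.round(w,1),proj(c,w))
E
```

```text
selector_grip []
shutter_end []
slot_center []
slot_end []
centrifuge []
[0.1213, -0.3655, 0.4779] tcp [136.6, 558.5, 231.3] jaw 1.331 twist 68.1
sel [513.7  90.4 127. ] [ 41.4 541.9]
fl [513.7  90.4 103. ] [ 56.2 518.2]
slot [521.9  33.   90. ] [ 30.  515.9]
c1 [476.4 -71.6  90. ] [-53.  507.3]
c2 [447.9 126.4  90. ] [ 64.1 472. ]
c3 [575.3 -57.4  90. ] [ -5.6 546.4]
```

View pics/w1.png

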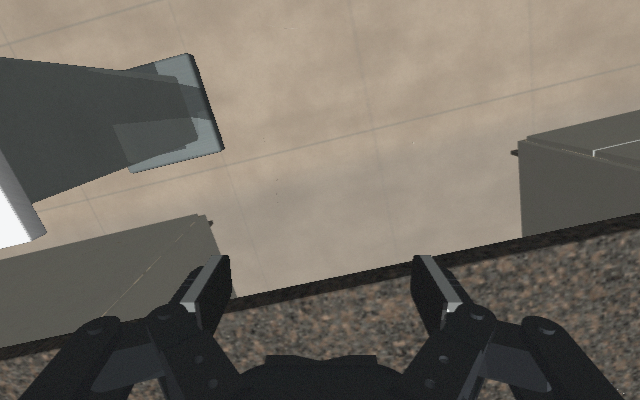

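The row format needs every key, so nothing moved. The picture shows only the floor and the fingers. I'm resending.

Request:
send_rows(
  commands=[
    {"claw": 0,"tx": -0.06,"ty": -0.04,"tz": 0.06,"twist": 0},
    {"claw": 0,"tx": -0.06,"ty": -0.08,"tz": 0.12,"twist": 10},
    {"claw": 0,"tx": -0.06,"ty": -0.14,"tz": 0.18,"twist": 20},
    {"claw": 0,"tx": -0.06,"ty": -0.2,"tz": 0.24,"twist": 30},
    {"claw": 0,"tx": -0.06,"ty": -0.25,"tz": 0.3,"twist": 40},
    {"claw": 0,"tx": -0.06,"ty": -0.3,"tz": 0.36,"twist": 50},
    {"claw": 0,"tx": -0.06,"ty": -0.34,"tz": 0.43,"twist": 60},
    {"claw": 0.5,"tx": -0.06,"ty": -0.365,"tz": 0.475,"twist": 68},
    {"claw": 0.5,"tx": -0.06,"ty": -0.365,"tz": 0.475,"twist": 68},
    {"claw": 0.5,"tx": -0.06,"ty": -0.365,"tz": 0.475,"twist": 68},
    {"claw": 0.5,"tx": -0.06,"ty": -0.365,"tz": 0.475,"twist": 68},
    {"claw": 0.5,"tx": -0.06,"ty": -0.365,"tz": 0.475,"twist": 68},
  ],
)

```text
time_s: 2.95
tcp_pos: [511.0, 91.5, 291.2]
orientation: [0.534, 0.463, 0.535, -0.463]
contact_force: [0.4, -0.1, 0.2]
finger_gap: 42.8
```

```bash
python3 - <<'E'
from h import *
c=save("wrist","w2.png")
for l in ["selector_grip","shutter_end","slot_center","slot_end","centrifuge"]:
    r=finder.search_frame("wrist",l)
    print(l,[(np.round(d["xyz"]).tolist(),round(d["score"],2),proj(c,d["xyz"]).tolist()) for d in r[:3]])
go([514,90,110],0.143)
O=np.array([551.2,40.2]);a=0.143
for n,p in dict(sel=(-30,55,127),fl=(-30,55,103),slot=(-30,-3,90),c1=(-90,-100,90),c2=(-90,100,90),c3=(10,-100,90)).items():
    w=[O[0]+p[0]*np.cos(a)-p[1]*np.sin(a),O[1]+p[0]*np.sin(a)+p[1]*np.cos(a),p[2]];print(n,np.round(w,1),proj(c,w))
E
```

```text
selector_grip [([516.0, 83.0, 107.0], 0.6, [325.1, 179.1])]
shutter_end [([520.0, 90.0, 104.0], 0.64, [329.5, 172.3])]
slot_center [([566.0, 68.0, 94.0], 0.83, [366.9, 194.9]), ([401.0, -117.0, 14.0], 0.6, [231.7, 276.9])]
slot_end [([571.0, 69.0, 93.0], 0.97, [370.8, 194.2])]
centrifuge [([571.0, 73.0, 92.0], 0.88, [371.6, 191.1])]
[0.1815, 0.0027, 0.0024] tcp [510.9, 92.0, 291.5] jaw 0.146 twist 0.1
sel [513.7  90.4 127. ] [324.3 177. ]
fl [513.7  90.4 103. ] [324.1 171.4]
slot [521.9  33.   90. ] [323.7 216.5]
c1 [476.4 -71.6  90. ] [276.5 286.7]
c2 [447.9 126.4  90. ] [268.7 127.8]
c3 [575.3 -57.4  90. ] [354.6 286.9]
```

View pics/w2.png

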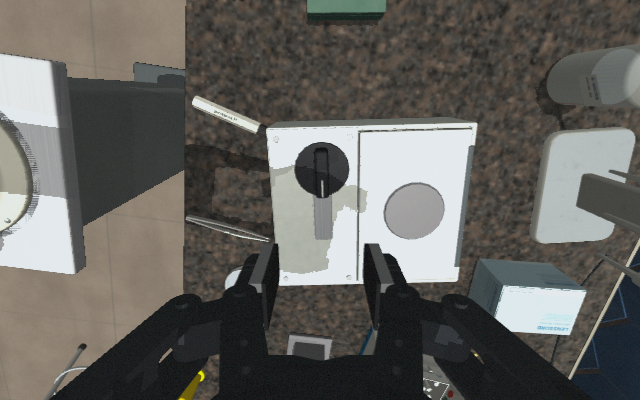

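The picture shows the knob at about (322,169), with the bar and blade running straight down the image to (323,239). That matches the model to within about 2 px. I'll measure the blob more exactly.

```bash
python3 - <<'E'
from h import *
c=read_camera("wrist"); im=c["img"]; g=im.max(2)
m=np.zeros_like(g); m[135:205,290:356]=(g[135:205,290:356]<90)*255
k=max(cv2.findContours(m,0,2)[0],key=cv2.contourArea)
(u,v),r=cv2.minEnclosingCircle(k); print("flange",u,v,r,atz(c,u,v,102))
# blade axis
b=im[200:240,306:342].astype(int); gg=b.sum(2)
for row in range(0,40,5): print(row+200,gg[row].tolist())
E
```

```text
flange 322.0 170.07142639160156 28.089336395263672 [511.4  91.6 102. ]
200 [537, 537, 532, 536, 536, 545, 539, 386, 396, 426, 429, 421, 419, 416, 418, 425, 417, 414, 422, 407, 418, 414, 410, 412, 404, 377, 518, 546, 546, 541, 544, 543, 543, 537, 541, 542]
205 [537, 534, 539, 540, 531, 533, 471, 404, 391, 422, 424, 415, 411, 408, 410, 422, 417, 411, 419, 412, 415, 413, 413, 407, 408, 404, 513, 541, 539, 530, 532, 538, 537, 542, 542, 542]
210 [532, 529, 541, 538, 536, 540, 537, 487, 381, 409, 422, 420, 414, 407, 415, 423, 408, 413, 415, 414, 413, 409, 414, 406, 418, 416, 519, 546, 543, 544, 545, 551, 551, 685, 700, 699]
215 [525, 532, 529, 533, 539, 544, 480, 468, 376, 416, 424, 417, 418, 410, 408, 421, 407, 405, 412, 404, 415, 414, 407, 408, 412, 382, 514, 540, 535, 530, 541, 681, 700, 700, 699, 699]
220 [532, 532, 528, 532, 532, 526, 529, 478, 389, 407, 424, 419, 412, 406, 407, 414, 405, 402, 414, 406, 408, 407, 411, 404, 409, 384, 502, 523, 680, 699, 698, 698, 699, 699, 696, 697]
225 [525, 527, 526, 525, 524, 526, 524, 471, 407, 397, 408, 413, 411, 408, 404, 411, 404, 404, 403, 410, 406, 409, 403, 405, 397, 360, 497, 681, 699, 699, 700, 699, 699, 699, 696, 699]
230 [516, 524, 522, 518, 518, 511, 520, 520, 418, 395, 409, 410, 409, 404, 394, 405, 407, 395, 402, 411, 406, 400, 407, 402, 397, 359, 672, 697, 699, 696, 698, 697, 697, 699, 697, 698]
235 [519, 523, 522, 524, 524, 518, 514, 525, 516, 392, 394, 406, 404, 410, 398, 400, 410, 395, 401, 408, 403, 410, 406, 399, 393, 382, 567, 683, 698, 696, 699, 699, 699, 699, 697, 696]
```

```bash
python3 - <<'E'
from h import *
c=read_camera("wrist")
a,b=atz(c,322.2,200,102),atz(c,323.2,237,102)
print(a,b,np.arctan2(a[1]-b[1],a[0]-b[0])-np.pi/2)
a,b=atz(c,322,170,103),atz(c,323.2,237,102)
print(a,b,np.arctan2(a[1]-b[1],a[0]-b[0])-np.pi/2); go([512,91,106],0.15)
E
```

```text
[516.7  57.3 102. ] [524.7  12.3 102. ] 0.17593962545252784
[511.4  91.7 103. ] [524.7  12.3 102. ] 0.165965503861512
[0.1855, 0.0008, 0.0008] tcp [511.0, 91.7, 291.5] jaw 0.145 twist -0.3
```

Request:
send_rows(
  commands=[
    {"claw": 0.66,"tx": 0.06,"ty": 0,"tz": 0.001,"twist": 0},
    {"claw": 0.66,"tx": 0.12,"ty": 0.001,"tz": 0.001,"twist": 0},
    {"claw": 0.66,"tx": 0.15,"ty": 0.001,"tz": 0.001,"twist": 0},
    {"claw": 0.66,"tx": 0.17,"ty": 0.001,"tz": 0.001,"twist": 0},
    {"claw": 0.66,"tx": 0.181,"ty": 0.001,"tz": 0.001,"twist": 0},
    {"claw": 0.66,"tx": 0.181,"ty": 0.001,"tz": 0.001,"twist": 0},
    {"claw": 0.66,"tx": 0.181,"ty": 0.001,"tz": 0.001,"twist": 0},
  ],
)

```text
time_s: 4.22
tcp_pos: [513.3, 90.3, 111.5]
orientation: [0.535, 0.463, 0.534, -0.462]
contact_force: [-0.1, -0.1, -0.5]
finger_gap: 29.1
```

Request:
send_rows(
  commands=[
    {"claw": 0.66,"tx": 0.004,"ty": 0,"tz": 0,"twist": -0.7},
    {"claw": 0.66,"tx": 0.008,"ty": 0,"tz": 0,"twist": -0.7},
    {"claw": 0.66,"tx": 0.01,"ty": 0,"tz": 0,"twist": -0.7},
    {"claw": 0.66,"tx": 0.01,"ty": 0,"tz": 0,"twist": -0.7},
  ],
)

```text
time_s: 4.72
tcp_pos: [512.8, 90.3, 100.9]
orientation: [0.538, 0.46, 0.537, -0.459]
contact_force: [-1.0, 0.1, 5.5]
finger_gap: 29.0
```

Request:
send_rows(
  commands=[
    {"claw": 0.66,"tx": 0.002,"ty": 0,"tz": 0,"twist": 0},
    {"claw": 0.66,"tx": 0.004,"ty": 0,"tz": 0,"twist": 0},
    {"claw": 0.66,"tx": 0.004,"ty": 0,"tz": 0,"twist": 0},
  ],
)

```text
time_s: 5.1
tcp_pos: [512.8, 90.3, 97.3]
orientation: [0.538, 0.459, 0.537, -0.459]
contact_force: [-1.9, 0.0, 7.3]
finger_gap: 29.2
```

Request:
send_rows(
  commands=[
    {"claw": 0.66,"tx": 0.002,"ty": 0,"tz": 0,"twist": 0},
    {"claw": 0.66,"tx": 0.004,"ty": 0,"tz": 0,"twist": 0},
    {"claw": 0.66,"tx": 0.004,"ty": 0,"tz": 0,"twist": 0},
  ],
)

```text
time_s: 5.48
tcp_pos: [513.0, 90.3, 95.4]
orientation: [0.538, 0.459, 0.537, -0.459]
contact_force: [-9.5, -0.4, 22.0]
finger_gap: 29.2
```

Request:
send_rows(
  commands=[
    {"claw": 0.8,"tx": 0,"ty": 0,"tz": 0,"twist": 0},
    {"claw": 0.95,"tx": 0,"ty": 0,"tz": 0,"twist": 0},
    {"claw": 0.95,"tx": 0,"ty": 0,"tz": 0,"twist": 0},
    {"claw": 0.95,"tx": 0,"ty": 0,"tz": 0,"twist": 0},
  ],
  squeeze=25,
)

```text
time_s: 5.98
tcp_pos: [512.4, 90.0, 96.0]
orientation: [0.538, 0.458, 0.538, -0.46]
contact_force: [-13.9, -2.3, 28.5]
finger_gap: 13.6
```

Request:
send_rows(
  commands=[
    {"claw": 0.95,"tx": -0.0005,"ty": -0.001,"tz": 0,"twist": 0},
    {"claw": 0.95,"tx": -0.001,"ty": -0.001,"tz": 0,"twist": 4},
    {"claw": 0.95,"tx": -0.001,"ty": -0.001,"tz": 0,"twist": 8},
  ],
)

```text
time_s: 6.35
tcp_pos: [511.9, 89.9, 96.1]
orientation: [0.504, 0.496, 0.504, -0.496]
contact_force: [-8.7, -1.3, 20.4]
finger_gap: 13.6
```

```bash
python3 - <<'E'
from h import *
s=monitor.observe(); print({k:np.round(s[k],2) for k in ["tcp_pos","contact_force","torque","finger_gap","qpos"]}); go([512,91,97])
E
```

```text
{'tcp_pos': array([511.9 ,  89.92,  96.12]), 'contact_force': array([-8.65, -1.31, 20.43]), 'torque': array([-0.18,  1.64,  0.06]), 'finger_gap': np.float64(13.59), 'qpos': array([-0.06,  0.17,  1.87, -0.  ,  1.1 , -0.07])}
[-0.0009, 0.0001, -0.0011] tcp [511.9, 89.9, 96.1] jaw 0.015
```

Request:
send_rows(
  commands=[
    {"claw": 0.95,"tx": 0,"ty": -0.001,"tz": 0,"twist": 8},
    {"claw": 0.95,"tx": 0,"ty": -0.001,"tz": 0,"twist": 16},
    {"claw": 0.95,"tx": 0,"ty": -0.001,"tz": 0,"twist": 24},
    {"claw": 0.95,"tx": 0,"ty": -0.001,"tz": 0,"twist": 34},
    {"claw": 0.95,"tx": 0,"ty": -0.001,"tz": 0,"twist": 34},
  ],
)

```text
time_s: 6.98
tcp_pos: [510.4, 90.3, 96.1]
orientation: [-0.337, -0.621, -0.337, 0.622]
contact_force: [-11.1, 0.3, 23.3]
finger_gap: 13.7
```

```bash
cat >> h.py <<'E'
def st():
    s=monitor.observe(); print({k:np.round(s[k],2).tolist() for k in ["time_s","tcp_pos","contact_force","torque","finger_gap","qpos"]}); go([512,91,97])
E
python3 -c "from h import *;st()"
```

```text
{'time_s': 6.98, 'tcp_pos': [510.44, 90.28, 96.1], 'contact_force': [-11.07, 0.31, 23.28], 'torque': [0.01, 1.91, 0.03], 'finger_gap': 13.73, 'qpos': [-0.06, 0.16, 1.88, -0.0, 1.1, 0.52]}
[-0.0009, 0.0009, -0.0015] tcp [510.4, 90.3, 96.1] jaw -0.577
```

Request:
send_rows(
  commands=[
    {"claw": 0.78,"tx": 0,"ty": 0,"tz": 0,"twist": 0},
    {"claw": 0.78,"tx": -0.002,"ty": 0,"tz": 0,"twist": 0},
    {"claw": 0.78,"tx": -0.005,"ty": 0,"tz": 0,"twist": 0},
    {"claw": 0.78,"tx": -0.005,"ty": 0,"tz": 0,"twist": 0},
  ],
)

```text
time_s: 7.48
tcp_pos: [510.4, 90.1, 98.3]
orientation: [0.337, 0.622, 0.337, -0.621]
contact_force: [1.0, 0.1, 2.2]
finger_gap: 18.7
```

```bash
python3 -c "from h import *;st()"
```

```text
{'time_s': 7.48, 'tcp_pos': [510.45, 90.14, 98.28], 'contact_force': [0.99, 0.1, 2.21], 'torque': [-0.04, -0.2, 0.01], 'finger_gap': 18.67, 'qpos': [-0.06, 0.16, 1.87, -0.0, 1.11, 0.52]}
[0.0013, 0.0008, -0.0016] tcp [510.4, 90.1, 98.3] jaw -0.577
```

Request:
send_rows(
  commands=[
    {"claw": 0.8,"tx": -0.0015,"ty": 0,"tz": 0,"twist": 3},
    {"claw": 0.8,"tx": -0.0015,"ty": 0,"tz": 0,"twist": 6},
    {"claw": 0.8,"tx": -0.0015,"ty": 0,"tz": 0,"twist": 9},
    {"claw": 0.8,"tx": -0.0015,"ty": 0,"tz": 0,"twist": 11},
    {"claw": 0.8,"tx": -0.0015,"ty": 0,"tz": 0,"twist": 11},
  ],
)

```text
time_s: 8.1
tcp_pos: [509.9, 90.3, 99.2]
orientation: [-0.276, -0.651, -0.276, 0.651]
contact_force: [-0.2, 1.0, -1.7]
finger_gap: 17.3
```

```bash
python3 -c "from h import *;st()"
```

```text
{'time_s': 8.1, 'tcp_pos': [509.94, 90.26, 99.23], 'contact_force': [-0.16, 0.99, -1.72], 'torque': [0.06, 0.0, 0.11], 'finger_gap': 17.28, 'qpos': [-0.06, 0.16, 1.87, 0.0, 1.11, 0.71]}
[0.0022, 0.001, -0.002] tcp [509.9, 90.3, 99.2] jaw -0.768
```

Request:
send_rows(
  commands=[
    {"claw": 0.8,"tx": 0,"ty": 0.001,"tz": -0.001,"twist": 3},
    {"claw": 0.8,"tx": 0,"ty": 0.001,"tz": -0.001,"twist": 6},
    {"claw": 0.8,"tx": 0,"ty": 0.001,"tz": -0.001,"twist": 9},
    {"claw": 0.8,"tx": 0,"ty": 0.001,"tz": -0.001,"twist": 9},
  ],
)

```text
time_s: 8.6
tcp_pos: [510.0, 90.7, 99.1]
orientation: [-0.223, -0.669, -0.225, 0.672]
contact_force: [-4.6, 1.0, 2.3]
finger_gap: 17.2
```

```bash
python3 -c "from h import *;st()"
```

```text
{'time_s': 8.6, 'tcp_pos': [510.05, 90.68, 99.13], 'contact_force': [-4.56, 1.03, 2.28], 'torque': [0.28, 0.75, 0.1], 'finger_gap': 17.23, 'qpos': [-0.06, 0.16, 1.87, 0.0, 1.11, 0.87]}
[0.0021, 0.0009, -0.0018] tcp [510.0, 90.7, 99.1] jaw -0.925
```

Request:
send_rows(
  commands=[
    {"claw": 0.8,"tx": 0,"ty": -0.0005,"tz": 0,"twist": 3},
    {"claw": 0.8,"tx": 0,"ty": -0.0005,"tz": 0,"twist": 6},
    {"claw": 0.8,"tx": 0,"ty": -0.0005,"tz": 0,"twist": 9},
    {"claw": 0.8,"tx": 0,"ty": -0.0005,"tz": 0,"twist": 9},
  ],
)

```text
time_s: 9.1
tcp_pos: [509.9, 91.0, 99.7]
orientation: [-0.171, -0.685, -0.172, 0.688]
contact_force: [-5.6, 0.6, 6.5]
finger_gap: 16.8
```

```bash
python3 -c "from h import *;st()"
```

```text
{'time_s': 9.1, 'tcp_pos': [509.88, 91.01, 99.74], 'contact_force': [-5.56, 0.63, 6.54], 'torque': [0.25, 1.11, 0.12], 'finger_gap': 16.84, 'qpos': [-0.06, 0.16, 1.87, 0.0, 1.11, 1.02]}
[0.0027, 0.001, -0.0019] tcp [509.9, 91.0, 99.7] jaw -1.082
```

Request:
send_rows(
  commands=[
    {"claw": 0.8,"tx": -0.001,"ty": 0,"tz": 0,"twist": 3},
    {"claw": 0.8,"tx": -0.001,"ty": 0,"tz": 0,"twist": 6},
    {"claw": 0.8,"tx": -0.001,"ty": 0,"tz": 0,"twist": 6},
  ],
)

```text
time_s: 9.48
tcp_pos: [509.4, 90.9, 100.0]
orientation: [-0.136, -0.692, -0.136, 0.696]
contact_force: [-5.1, 1.2, 2.6]
finger_gap: 17.4
```

```bash
python3 -c "from h import *;st()"
```

```text
{'time_s': 9.48, 'tcp_pos': [509.42, 90.86, 100.01], 'contact_force': [-5.11, 1.15, 2.58], 'torque': [0.1, 0.92, 1.07], 'finger_gap': 17.37, 'qpos': [-0.06, 0.16, 1.87, -0.0, 1.12, 1.13]}
[0.003, 0.0008, -0.0025] tcp [509.4, 90.9, 100.0] jaw -1.184
```

The torque about z has risen to 1.1 Nm, so the knob is in the notch. I'll ease back, open and lift.

Request:
send_rows(
  commands=[
    {"claw": 0.7,"tx": -0.001,"ty": 0,"tz": 0,"twist": -6},
    {"claw": 0.55,"tx": -0.003,"ty": 0,"tz": 0,"twist": -8},
    {"claw": 0.55,"tx": -0.005,"ty": 0,"tz": 0,"twist": -8},
    {"claw": 0.5,"tx": -0.03,"ty": 0,"tz": 0,"twist": -8},
    {"claw": 0.5,"tx": -0.09,"ty": 0,"tz": 0,"twist": -8},
    {"claw": 0.5,"tx": -0.14,"ty": 0,"tz": 0,"twist": -8},
    {"claw": 0.5,"tx": -0.16,"ty": 0,"tz": 0,"twist": -8},
    {"claw": 0.5,"tx": -0.16,"ty": 0,"tz": 0,"twist": -8},
    {"claw": 0.5,"tx": -0.16,"ty": 0,"tz": 0,"twist": -8},
  ],
)

```text
time_s: 10.6
tcp_pos: [510.7, 90.6, 259.1]
orientation: [-0.182, -0.682, -0.183, 0.684]
contact_force: [1.0, 0.4, -0.9]
finger_gap: 42.5
```

```bash
python3 - <<'E'
from h import *
c=save("wrist","w3.png")
for l in ["slot_center","slot_end","shutter_end","selector_grip"]:
    r=finder.search_frame("wrist",l)
    print(l,[(np.round(d["xyz"]).tolist(),round(d["score"],2),proj(c,d["xyz"]).tolist()) for d in r[:3]])
r=finder.search_frame("top","rod_stand"); print(r[:1])
st(); O=np.array([509.9,91]); a=0.155
for n,p in dict(slot=(0,-58,90),e1=(0,-38,90),e2=(0,-78,90)).items():
    w=[O[0]-p[1]*np.sin(a),O[1]+p[1]*np.cos(a),p[2]];print(n,np.round(w,1),proj(c,w))
E
```

```text
slot_center []
slot_end [([511.0, 89.0, 106.0], 0.66, [322.5, 178.0]), ([591.0, 53.0, 92.0], 0.56, [396.3, 122.7]), ([538.0, -252.0, 130.0], 0.32, [615.6, 318.6])]
shutter_end [([510.0, 92.0, 102.0], 0.92, [318.5, 176.3]), ([508.0, 89.0, 106.0], 0.25, [320.4, 180.3])]
selector_grip [([512.0, 85.0, 103.0], 0.86, [326.2, 177.8])]
[{'xyz': [534.2, -247.6, 53.9], 'score': 0.9}]
{'time_s': 10.9, 'tcp_pos': [511.17, 90.58, 259.9], 'contact_force': [0.29, -0.88, 0.08], 'torque': [-0.03, -0.04, 0.01], 'finger_gap': 42.46, 'qpos': [-0.06, -0.01, 1.71, -0.0, 1.43, 0.99]}
[0.1629, 0.0002, -0.0012] tcp [511.2, 90.6, 259.9] jaw -1.048
slot [518.9  33.7  90. ] [371.8 193.1]
e1 [515.8  53.5  90. ] [354.2 186.5]
e2 [521.9  13.9  90. ] [389.1 199.6]
```

View pics/w3.png

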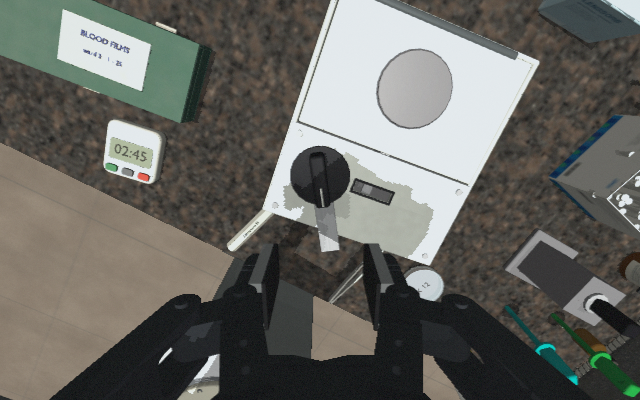

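The blade is clear of the slot, which shows as a dark rectangle at about (353,184)–(391,198). A lighter patch in it near (368,189) may be the tab. I'll measure both and look closely.

```bash
python3 - <<'E'
from h import *
c=read_camera("wrist"); im=c["img"]; g=im.max(2)
x0,y0,x1,y1=350,170,400,210
m=np.zeros_like(g); m[y0:y1,x0:x1]=(g[y0:y1,x0:x1]<130)*255
k=max(cv2.findContours(m,0,2)[0],key=cv2.contourArea); r=cv2.minAreaRect(k); print(r)
b=cv2.boxPoints(r); W=[atz(c,u,v,90) for u,v in b]; print(np.array(W),atz(c,*r[0],90))
ctr=np.array(atz(c,*r[0],90))
for i in range(4):
    d=W[i]-W[i-1]; print(np.linalg.norm(d),np.arctan2(d[1],d[0]))
cv2.imwrite("pics/slot.png",cv2.resize(np.ascontiguousarray(im[165:220,335:415,::-1]),None,fx=7,fy=7,interpolation=cv2.INTER_CUBIC))
# tab: lighter patch, top at z=68
E
```

```text
((371.366455078125, 191.69454956054688), (42.865264892578125, 15.29164981842041), 19.536653518676758)
[[508.4  55.2  90. ]
 [524.4  58.9  90. ]
 [532.4  14.   90. ]
 [516.3   9.6  90. ]] [520.4  34.6  90. ]
46.27926101397904 1.7423392332263412
16.422241016377757 0.22725526061918117
45.607126636086164 -1.3944729162808565
16.69041641182151 -2.874815118412618
```

View pics/slot.png

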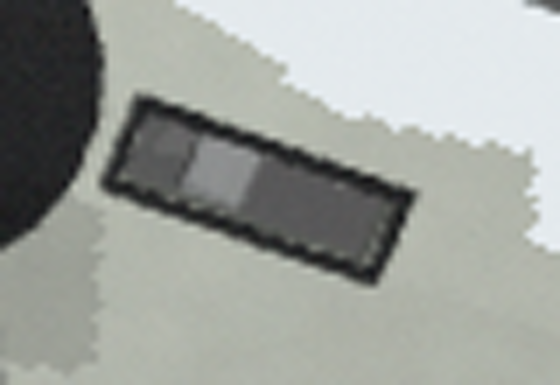

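The close crop shows the tab as the lighter square at crop (222,172), full-frame (366.7,189.6), towards the +y end.

Rod candidates, in side-view pixels:
- yellow (241,240)
- cyan (287,245)
- green (309,270)
- black handle in the grey stand (331,229)

The one in the stand is the steel rod, so I choose that.

```bash
python3 - <<'E'
from h import *
c=read_camera("wrist")
for t in [(222,172),(188,160),(255,184)]:
    print("tab",atz(c,335+t[0]/7,165+t[1]/7,68))
t=read_camera("top"); p=atz(t,378.8,202.6,146); print("rod top",p)
go([p[0]-20,p[1],270],-np.pi/2)
E
```

```text
tab [515.8  33.7  68. ]
tab [514.8  39.5  68. ]
tab [516.8  28.   68. ]
rod top [ 539.  -253.5  146. ]
[-0.0094, 0.3019, 0.1653] tcp [511.5, 90.6, 260.6] jaw -1.048 twist 30.0
```

```bash
python3 - <<'E'
from h import *
c=read_camera("wrist")
print("slotc ray at 68",atz(c,371.4,191.7,68)); 
E=np.array(c["extrinsics"]);print("cam",-E[:3,:3].T@E[:3,3])
E
```

```text
slotc ray at 68 [516.6  27.6  68. ]
cam [580.25275973 129.94641453 403.30403133]
```

Request:
send_rows(
  commands=[
    {"claw": 0.5,"tx": -0.01,"ty": 0.06,"tz": 0.03,"twist": 5},
    {"claw": 0.5,"tx": -0.01,"ty": 0.12,"tz": 0.06,"twist": 10},
    {"claw": 0.5,"tx": -0.01,"ty": 0.17,"tz": 0.09,"twist": 15},
    {"claw": 0.5,"tx": -0.01,"ty": 0.22,"tz": 0.12,"twist": 20},
    {"claw": 0.5,"tx": -0.01,"ty": 0.27,"tz": 0.15,"twist": 25},
    {"claw": 0.5,"tx": -0.01,"ty": 0.302,"tz": 0.165,"twist": 30},
    {"claw": 0.5,"tx": -0.01,"ty": 0.302,"tz": 0.165,"twist": 30},
    {"claw": 0.5,"tx": -0.01,"ty": 0.302,"tz": 0.165,"twist": 30},
    {"claw": 0.5,"tx": -0.01,"ty": 0.302,"tz": 0.165,"twist": 30},
    {"claw": 0.5,"tx": -0.01,"ty": 0.302,"tz": 0.165,"twist": 30},
  ],
)

```text
time_s: 12.35
tcp_pos: [519.6, -252.5, 271.0]
orientation: [0.0, 0.707, 0.0, -0.707]
contact_force: [-0.7, -1.0, -0.0]
finger_gap: 42.9
```

```bash
python3 - <<'E'
from h import *
c=save("wrist","w4.png")
for l in ["release_rod","rod_stand"]:
    r=finder.search_frame("wrist",l)
    print(l,[(np.round(d["xyz"]).tolist(),round(d["score"],2),proj(c,d["xyz"]).tolist()) for d in r[:3]])
st(); print(proj(c,[539,-253.5,146]),proj(c,[537,-252,98]))
E
```

```text
release_rod [([383.0, -236.0, 106.0], 0.98, [305.5, 289.5]), ([484.0, -338.0, 111.0], 0.73, [402.2, 209.7]), ([456.0, -272.0, 110.0], 0.67, [338.0, 233.6])]
rod_stand [([551.0, -253.0, 99.0], 0.97, [320.5, 142.8])]
{'time_s': 12.5, 'tcp_pos': [519.53, -252.99, 270.91], 'contact_force': [0.29, 0.23, 0.31], 'torque': [-0.01, 0.02, 0.04], 'finger_gap': 42.52, 'qpos': [-0.66, 0.14, 1.54, 0.0, 1.46, 0.91]}
[0.1739, -0.344, 0.0075] tcp [519.5, -253.0, 270.9] jaw -1.571
[321.  164.6] [319.5 156.2]
```

View pics/w4.png

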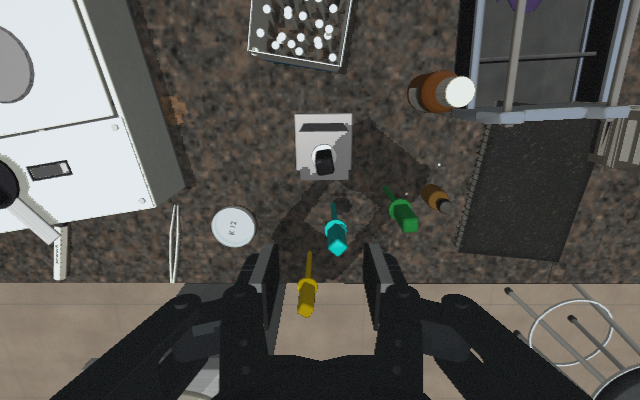

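The steel rod sits in the stand, with the handle at about (325,162) and the flange at (322,155). The cyan, green and yellow look-alikes are separate. One close crop to check the choice, position and handle yaw.

```bash
python3 - <<'E'
from h import *
c=save("wrist","rodc.png",(285,105,365,190),7)
E
```

```text
(no output)
```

View pics/rodc.png

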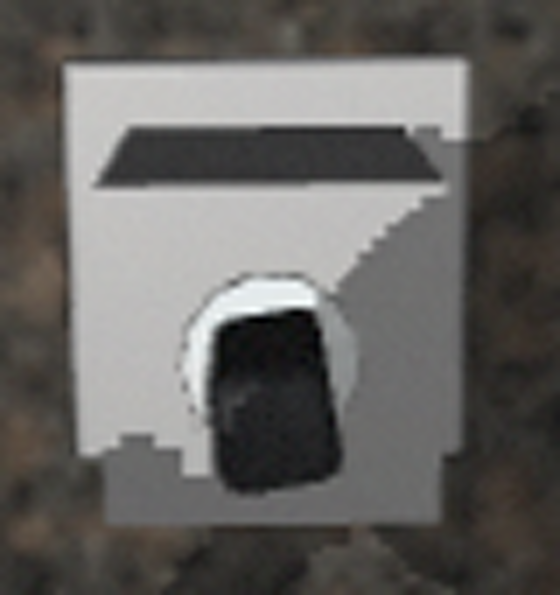

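```bash
python3 - <<'E'
from h import *
c=read_camera("wrist")
print(atz(c,323.6,156.1,102),atz(c,324.9,166.7,146)); 
e=[atz(c,285+u/7,105+v/7,146) for u,v in [(228,492),(340,472)]]; d=e[1]-e[0]; print(e,np.arctan2(d[1],d[0]))
L=[atz(c,285+u/7,105+v/7,98) for u,v in [(97,186),(444,183),(104,523),(442,523)]]; print(L)
p=(atz(c,323.6,156.1,102)+atz(c,324.9,166.7,146))/2
go([p[0],p[1],113],-1.43)
E
```

```text
[ 537.8 -256.8  102. ] [ 537.1 -257.5  146. ]
[array([ 529.3, -251.1,  146. ]), array([ 531.9, -265.2,  146. ])] -1.3884475109089296
[array([ 561.7, -232.1,   98. ]), array([ 562.1, -281.4,   98. ]), array([ 512. , -232.1,   98. ]), array([ 512.1, -282.6,   98. ])]
[0.1579, 0.0039, -0.018] tcp [519.5, -253.2, 270.9] jaw -1.571 twist -8.1
```

Request:
send_rows(
  commands=[
    {"claw": 0.5,"tx": 0.03,"ty": 0.004,"tz": -0.018,"twist": -8.5},
    {"claw": 0.5,"tx": 0.09,"ty": 0.004,"tz": -0.018,"twist": -8.5},
    {"claw": 0.5,"tx": 0.14,"ty": 0.004,"tz": -0.018,"twist": -8.5},
    {"claw": 0.5,"tx": 0.16,"ty": 0.004,"tz": -0.018,"twist": -8.5},
    {"claw": 0.5,"tx": 0.16,"ty": 0.004,"tz": -0.018,"twist": -8.5},
    {"claw": 0.5,"tx": 0.16,"ty": 0.004,"tz": -0.018,"twist": -8.5},
    {"claw": 0.75,"tx": 0.16,"ty": 0.004,"tz": -0.018,"twist": -8.5},
    {"claw": 0.95,"tx": 0.16,"ty": 0.004,"tz": -0.018,"twist": -8.5},
    {"claw": 0.95,"tx": 0.16,"ty": 0.004,"tz": -0.018,"twist": -8.5},
    {"claw": 0.95,"tx": 0.16,"ty": 0.004,"tz": -0.018,"twist": -8.5},
    {"claw": 0.95,"tx": 0.16,"ty": 0.004,"tz": -0.018,"twist": -8.5},
  ],
  squeeze=50,
)

```text
time_s: 13.98
tcp_pos: [538.4, -257.7, 112.8]
orientation: [0.053, 0.706, 0.052, -0.704]
contact_force: [-0.4, 2.6, 6.3]
finger_gap: 15.4
```

```bash
python3 -c "from h import *;st()"
```

```text
{'time_s': 13.98, 'tcp_pos': [538.42, -257.72, 112.81], 'contact_force': [-0.37, 2.63, 6.32], 'torque': [0.41, 0.16, 0.03], 'finger_gap': 15.41, 'qpos': [-0.65, 0.33, 1.64, 0.0, 1.17, 0.77]}
[0.0154, -0.3488, -0.0252] tcp [538.4, -257.7, 112.8] jaw -1.423
```

Request:
send_rows(
  commands=[
    {"claw": 0.95,"tx": -0.005,"ty": 0,"tz": 0,"twist": 0},
    {"claw": 0.95,"tx": -0.02,"ty": 0,"tz": 0,"twist": 0},
    {"claw": 0.95,"tx": -0.05,"ty": 0,"tz": 0,"twist": 0},
    {"claw": 0.95,"tx": -0.09,"ty": 0,"tz": 0,"twist": 0},
    {"claw": 0.95,"tx": -0.13,"ty": 0,"tz": 0,"twist": 0},
    {"claw": 0.95,"tx": -0.145,"ty": 0,"tz": 0,"twist": 0},
    {"claw": 0.95,"tx": -0.145,"ty": 0,"tz": 0,"twist": 0},
    {"claw": 0.95,"tx": -0.145,"ty": 0,"tz": 0,"twist": 0},
  ],
)

```text
time_s: 14.98
tcp_pos: [536.6, -256.9, 253.6]
orientation: [-0.051, -0.704, -0.053, 0.706]
contact_force: [-0.6, 0.4, -1.4]
finger_gap: 15.3
```

```bash
python3 - <<'E'
from h import *
st(); go([521.2,34.3,252],-1.401)
c=read_camera("wrist"); r=finder.search_frame("wrist","rod_tip"); print(r[:2])
E
```

```text
{'time_s': 14.98, 'tcp_pos': [536.57, -256.92, 253.61], 'contact_force': [-0.57, 0.43, -1.41], 'torque': [-0.02, -0.02, 0.0], 'finger_gap': 15.28, 'qpos': [-0.65, 0.2, 1.51, -0.0, 1.44, 0.77]}
[0.1574, -0.3474, -0.0273] tcp [536.6, -256.9, 253.6] jaw -1.423
[0.0023, -0.2903, -0.0276] tcp [536.6, -256.9, 253.6] jaw -1.423 twist -1.3
[{'xyz': [545.4, -257.7, 277.5], 'score': 0.86}, {'xyz': [479.6, -337.8, 112.7], 'score': 0.86}]
```

Request:
send_rows(
  commands=[
    {"claw": 0.95,"tx": 0,"ty": -0.03,"tz": -0.004,"twist": 0},
    {"claw": 0.95,"tx": 0,"ty": -0.08,"tz": -0.008,"twist": 0},
    {"claw": 0.95,"tx": 0,"ty": -0.13,"tz": -0.013,"twist": 0},
    {"claw": 0.95,"tx": 0,"ty": -0.18,"tz": -0.018,"twist": 0},
    {"claw": 0.95,"tx": 0,"ty": -0.23,"tz": -0.023,"twist": -1},
    {"claw": 0.95,"tx": 0,"ty": -0.27,"tz": -0.027,"twist": -1.3},
    {"claw": 0.95,"tx": 0,"ty": -0.29,"tz": -0.0275,"twist": -1.3},
    {"claw": 0.95,"tx": 0.02,"ty": -0.29,"tz": -0.0275,"twist": -1.3},
    {"claw": 0.95,"tx": 0.04,"ty": -0.29,"tz": -0.0275,"twist": -1.3},
    {"claw": 0.95,"tx": 0.045,"ty": -0.29,"tz": -0.0275,"twist": -1.3},
    {"claw": 0.95,"tx": 0.045,"ty": -0.29,"tz": -0.0275,"twist": -1.3},
  ],
)

```text
time_s: 16.45
tcp_pos: [521.8, 33.0, 210.6]
orientation: [-0.06, -0.704, -0.06, 0.705]
contact_force: [0.3, -0.1, -0.9]
finger_gap: 15.3
```

```bash
python3 - <<'E'
from h import *
st(); go([521.2,34.3,200],-1.401)
for n in ["wrist","top","side"]:
    c=read_camera(n); r=finder.search_frame(n,"rod_tip"); print(n,[(np.round(d["xyz"],1),round(d["score"],2),proj(c,d["xyz"])) for d in r[:2]],"slot",proj(c,[520.2,34.3,90]),"tip",proj(c,[520.2,34.3,108]))
a=read_camera("wrist"); p=proj(a,[520.2,34.3,100]).astype(int); b=read_camera("side"); q=proj(b,[520.2,34.3,120]).astype(int)
f=lambda im,p,w: cv2.resize(np.ascontiguousarray(im[max(p[1]-w,0):p[1]+w,max(p[0]-w,0):p[0]+w,::-1]),(400,400),interpolation=cv2.INTER_CUBIC)
print(p,q); cv2.imwrite("pics/h1.png",np.hstack([f(a["img"],p,50),f(b["img"],q,35)]))
E
```

```text
{'time_s': 16.45, 'tcp_pos': [521.85, 33.0, 210.58], 'contact_force': [0.26, -0.06, -0.92], 'torque': [0.03, -0.02, -0.02], 'finger_gap': 15.29, 'qpos': [-0.17, 0.04, 1.77, -0.0, 1.34, 1.23]}
[0.1136, -0.0588, -0.0002] tcp [521.8, 33.0, 210.6] jaw -1.401
[0.0106, -0.0014, 0.0004] tcp [521.8, 33.0, 210.6] jaw -1.401 twist -0.0
wrist [(array([ 451.1, -265.2,   97.2]), 0.95, array([608.5, 307.4])), (array([530.2,  33.1, 236.7]), 0.93, array([322.3, 268.2]))] slot [318.3 188.6] tip [318.1 195. ]
top [(array([ 376.6, -232.7,  121.3]), 0.65, array([366.5, 277.9])), (array([ 455.7, -262.3,  117.8]), 0.51, array([380.3, 241.4]))] slot [246.6 209.3] tip [245.5 209.1]
side [(array([ 473.1, -345.4,   99.3]), 0.92, array([307.4, 279.6])), (array([ 375.7, -240. ,   99.2]), 0.89, array([241.9, 248.4]))] slot [290.1 168.6] tip [289.8 162.2]
[318 192] [289 157]
```

View pics/h1.png

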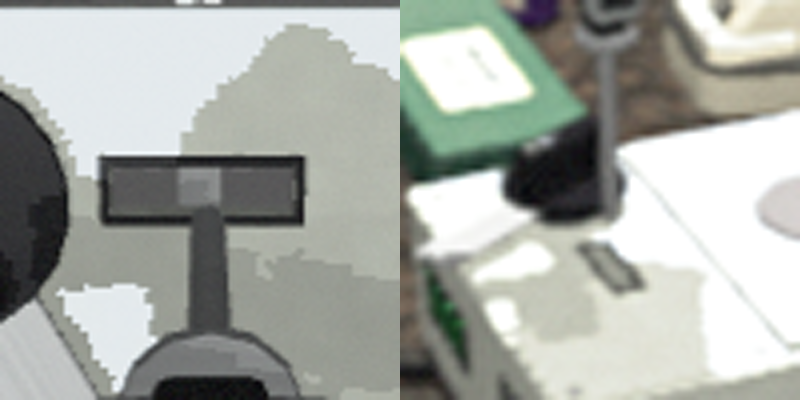

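```bash
python3 - <<'E'
from h import *
c=read_camera("wrist"); im=c["img"].astype(int)
s=monitor.observe(); z=s["tcp_pos"][2]-99.8
t=atz(c,320.2,194.3,z+2); sl=atz(c,318.5,189.5,90); tb=atz(c,317.75,188.5,68)
print("tip",t,"slot",sl,"tab",tb,s["tcp_pos"])
a=.17; ex=np.array([np.cos(a),np.sin(a)]);ey=np.array([-np.sin(a),np.cos(a)])
print("tip-slot x',y'",(t-sl)[:2]@ex,(t-sl)[:2]@ey,"tab-slot",(tb-sl)[:2]@ex,(tb-sl)[:2]@ey)
print("fwd check tip px at other z", atz(c,320.2,194.3,z+6))
for r in range(184,214,3): print(r, im[r,306:334].sum(1).tolist())
E
```

```text
tip [523.1  33.3 113.3] slot [519.8  34.3  90. ] tab [513.9  34.2  68. ] [522.09912286  33.3678445  211.08618441]
tip-slot x',y' 3.0832473817346218 -1.5438865188306592 tab-slot -5.831868359673085 0.8996173828043222
fwd check tip px at other z [524.4  33.5 117.3]
184 [302, 300, 281, 263, 262, 269, 327, 398, 413, 416, 416, 424, 418, 417, 413, 414, 422, 306, 274, 269, 266, 291, 296, 305, 295, 275, 265, 262]
187 [265, 265, 263, 268, 262, 264, 325, 402, 377, 356, 366, 367, 408, 416, 406, 407, 416, 305, 261, 266, 266, 275, 268, 264, 259, 272, 265, 267]
190 [267, 261, 266, 270, 265, 265, 280, 350, 362, 356, 369, 363, 371, 363, 397, 409, 411, 298, 265, 267, 267, 264, 264, 259, 270, 259, 263, 268]
193 [270, 275, 274, 265, 267, 270, 264, 296, 310, 316, 286, 291, 261, 260, 250, 266, 298, 275, 273, 277, 272, 274, 278, 270, 269, 269, 274, 272]
196 [101, 110, 97, 106, 107, 102, 95, 102, 101, 117, 183, 207, 215, 214, 214, 212, 209, 205, 141, 114, 108, 118, 124, 118, 112, 110, 128, 125]
199 [455, 455, 458, 457, 456, 459, 454, 455, 462, 354, 230, 204, 217, 220, 218, 216, 209, 204, 363, 498, 522, 523, 521, 526, 526, 521, 524, 517]
202 [455, 458, 456, 461, 463, 462, 460, 464, 468, 318, 211, 207, 214, 204, 211, 213, 211, 210, 339, 495, 522, 524, 518, 522, 518, 521, 526, 523]
205 [454, 461, 458, 461, 459, 464, 462, 463, 467, 322, 216, 205, 215, 224, 212, 217, 217, 209, 305, 438, 461, 460, 458, 460, 454, 461, 462, 504]
208 [456, 461, 459, 457, 460, 458, 463, 465, 456, 306, 218, 198, 209, 213, 205, 206, 206, 200, 247, 429, 462, 458, 457, 457, 460, 456, 515, 526]
211 [460, 464, 461, 455, 461, 461, 460, 457, 456, 272, 193, 206, 202, 199, 215, 210, 200, 203, 202, 421, 459, 460, 453, 454, 457, 466, 459, 455]
```

Request:
send_rows(
  commands=[
    {"claw": 0.95,"tx": 0.01,"ty": -0.0025,"tz": 0,"twist": 0},
    {"claw": 0.95,"tx": 0.018,"ty": -0.0025,"tz": 0,"twist": 0},
    {"claw": 0.95,"tx": 0.022,"ty": -0.0025,"tz": 0,"twist": 0},
    {"claw": 0.95,"tx": 0.025,"ty": -0.0025,"tz": 0,"twist": 0},
    {"claw": 0.95,"tx": 0.028,"ty": -0.0025,"tz": 0,"twist": 0},
    {"claw": 0.95,"tx": 0.031,"ty": -0.0025,"tz": 0,"twist": 0},
  ],
)

```text
time_s: 17.65
tcp_pos: [521.7, 35.8, 179.8]
orientation: [0.06, 0.705, 0.06, -0.704]
contact_force: [0.0, -0.0, -1.3]
finger_gap: 15.0
```

```bash
python3 -c "from h import *;st()"
```

```text
{'time_s': 17.65, 'tcp_pos': [521.68, 35.8, 179.79], 'contact_force': [0.02, -0.05, -1.35], 'torque': [0.07, -0.03, -0.02], 'finger_gap': 14.98, 'qpos': [-0.16, 0.07, 1.8, -0.0, 1.27, 1.24]}
[0.0828, -0.0561, 0.0002] tcp [521.7, 35.8, 179.8] jaw -1.4
```

The tip is 10 mm into the slot with no contact. I'll press on.

Request:
send_rows(
  commands=[
    {"claw": 0.95,"tx": 0.005,"ty": 0,"tz": 0,"twist": 0},
    {"claw": 0.95,"tx": 0.01,"ty": 0,"tz": 0,"twist": 0},
    {"claw": 0.95,"tx": 0.013,"ty": 0,"tz": 0,"twist": 0},
    {"claw": 0.95,"tx": 0.016,"ty": 0,"tz": 0,"twist": 0},
    {"claw": 0.95,"tx": 0.016,"ty": 0,"tz": 0,"twist": 0},
  ],
)

```text
time_s: 18.27
tcp_pos: [521.4, 35.8, 163.8]
orientation: [-0.06, -0.704, -0.06, 0.705]
contact_force: [-2.2, -0.3, 1.4]
finger_gap: 15.2
```

```bash
python3 -c "from h import *;st()"
```

```text
{'time_s': 18.27, 'tcp_pos': [521.45, 35.8, 163.84], 'contact_force': [-2.22, -0.34, 1.39], 'torque': [-0.14, 0.5, -0.03], 'finger_gap': 15.23, 'qpos': [-0.16, 0.09, 1.81, -0.0, 1.24, 1.24]}
[0.0668, -0.056, -0.0001] tcp [521.4, 35.8, 163.8] jaw -1.4
```

Request:
send_rows(
  commands=[
    {"claw": 0.95,"tx": 0.002,"ty": 0,"tz": 0,"twist": 0},
    {"claw": 0.95,"tx": 0.004,"ty": 0,"tz": 0,"twist": 0},
    {"claw": 0.95,"tx": 0.006,"ty": 0,"tz": 0,"twist": 0},
    {"claw": 0.95,"tx": 0.006,"ty": 0,"tz": 0,"twist": 0},
    {"claw": 0.95,"tx": 0.006,"ty": 0,"tz": 0,"twist": 0},
    {"claw": 0.95,"tx": 0.006,"ty": 0,"tz": 0,"twist": 0},
  ],
)

```text
time_s: 19.02
tcp_pos: [521.5, 35.9, 157.9]
orientation: [0.06, 0.705, 0.06, -0.705]
contact_force: [-2.8, -1.1, 3.6]
finger_gap: 15.1
```

```bash
python3 - <<'E'
from h import *
st(); c=read_camera("side"); cv2.imwrite("pics/s2.png",cv2.resize(np.ascontiguousarray(c["img"][100:260,210:410,::-1]),None,fx=3,fy=3))
p=cv2.cvtColor(cv2.imread("pics/side0.png"),6).astype(int); q=cv2.cvtColor(c["img"],7).astype(int)
print("changed px in lid area",(abs(p-q)[130:185,310:370]>30).sum())
E
```

```text
{'time_s': 19.02, 'tcp_pos': [521.54, 35.9, 157.87], 'contact_force': [-2.84, -1.11, 3.59], 'torque': [-0.18, 0.83, -0.0], 'finger_gap': 15.13, 'qpos': [-0.16, 0.09, 1.82, 0.0, 1.23, 1.24]}
[0.0609, -0.0559, 0.0001] tcp [521.5, 35.9, 157.9] jaw -1.4
changed px in lid area 2294
```

View pics/s2.png

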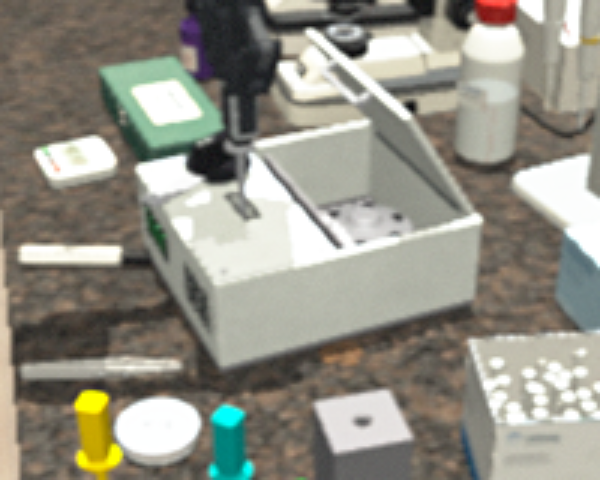

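The lid is open, with the rod tip in the slot and the stand empty. I'll withdraw the rod.

Request:
send_rows(
  commands=[
    {"claw": 0.95,"tx": -0.02,"ty": 0,"tz": 0,"twist": 0},
    {"claw": 0.95,"tx": -0.05,"ty": 0,"tz": 0,"twist": 0},
    {"claw": 0.95,"tx": -0.08,"ty": 0,"tz": 0,"twist": 0},
    {"claw": 0.95,"tx": -0.097,"ty": 0.0,"tz": 0,"twist": 0},
    {"claw": 0.95,"tx": -0.097,"ty": 0.04,"tz": 0.004,"twist": 0},
    {"claw": 0.95,"tx": -0.097,"ty": 0.09,"tz": 0.009,"twist": 0},
    {"claw": 0.95,"tx": -0.097,"ty": 0.14,"tz": 0.014,"twist": 0},
    {"claw": 0.95,"tx": -0.097,"ty": 0.19,"tz": 0.019,"twist": 0},
    {"claw": 0.95,"tx": -0.097,"ty": 0.24,"tz": 0.024,"twist": 1.3},
    {"claw": 0.95,"tx": -0.097,"ty": 0.27,"tz": 0.028,"twist": 1.3},
    {"claw": 0.95,"tx": -0.097,"ty": 0.28,"tz": 0.03,"twist": 1.3},
    {"claw": 0.95,"tx": -0.097,"ty": 0.28,"tz": 0.03,"twist": 1.3},
  ],
)

```text
time_s: 20.58
tcp_pos: [539.4, -244.8, 254.2]
orientation: [-0.052, -0.705, -0.052, 0.705]
contact_force: [-0.3, 0.2, -0.4]
finger_gap: 15.7
```

```bash
python3 - <<'E'
from h import *
st(); go([536.9,-257.1,209],-1.423)
E
```

```text
{'time_s': 20.58, 'tcp_pos': [539.37, -244.81, 254.23], 'contact_force': [-0.34, 0.18, -0.36], 'torque': [-0.01, -0.04, 0.01], 'finger_gap': 15.66, 'qpos': [-0.63, 0.19, 1.52, 0.0, 1.44, 0.79]}
[0.1576, -0.336, -0.0222] tcp [539.4, -244.8, 254.2] jaw -1.424
[0.0452, 0.0118, 0.0042] tcp [539.4, -244.8, 254.2] jaw -1.424 twist -0.0
```

Request:
send_rows(
  commands=[
    {"claw": 0.95,"tx": 0,"ty": 0.012,"tz": 0.004,"twist": 0},
    {"claw": 0.95,"tx": 0.025,"ty": 0.012,"tz": 0.004,"twist": 0},
    {"claw": 0.95,"tx": 0.04,"ty": 0.012,"tz": 0.004,"twist": 0},
    {"claw": 0.95,"tx": 0.045,"ty": 0.012,"tz": 0.004,"twist": 0},
    {"claw": 0.95,"tx": 0.045,"ty": 0.012,"tz": 0.004,"twist": 0},
    {"claw": 0.95,"tx": 0.045,"ty": 0.012,"tz": 0.004,"twist": 0},
  ],
)

```text
time_s: 21.32
tcp_pos: [537.7, -257.9, 210.8]
orientation: [0.053, 0.706, 0.052, -0.705]
contact_force: [0.2, 0.4, -0.8]
finger_gap: 15.2
```

```bash
python3 - <<'E'
from h import *
st()
a=read_camera("wrist"); p=proj(a,[537.3,-257,100]).astype(int); b=read_camera("side"); q=proj(b,[537.3,-257,115]).astype(int)
f=lambda im,p,w: cv2.resize(np.ascontiguousarray(im[max(p[1]-w,0):p[1]+w,max(p[0]-w,0):p[0]+w,::-1]),(400,400),interpolation=cv2.INTER_CUBIC)
print(p,q); cv2.imwrite("pics/h2.png",np.hstack([f(a["img"],p,40),f(b["img"],q,40)]))
E
```

```text
{'time_s': 21.32, 'tcp_pos': [537.73, -257.85, 210.8], 'contact_force': [0.23, 0.38, -0.83], 'torque': [0.05, -0.02, -0.02], 'finger_gap': 15.18, 'qpos': [-0.65, 0.23, 1.56, -0.0, 1.35, 0.77]}
[0.1134, -0.349, -0.0258] tcp [537.7, -257.9, 210.8] jaw -1.423
[318 191] [329 233]
```

View pics/h2.png

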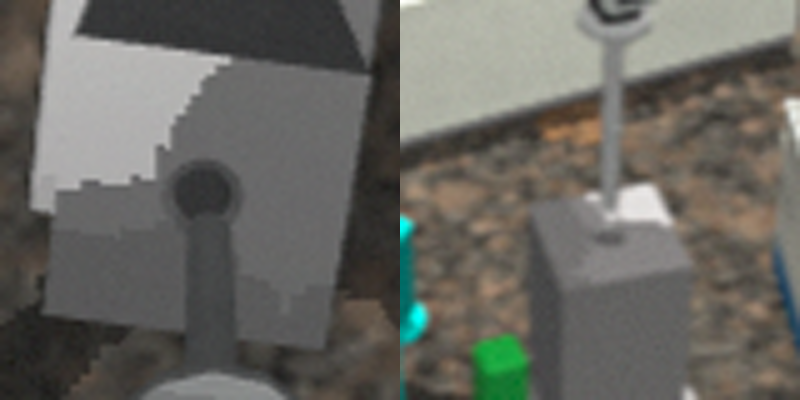

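The hole is centred at about (318.4,189.4) and the rod tip's edge is at about (320,193.6). I'll work out the offset.

```bash
python3 - <<'E'
from h import *
c=read_camera("wrist"); z=monitor.observe()["tcp_pos"][2]-99.8
h=atz(c,318.4,189.4,98); t=atz(c,320,193.6,z+2); R=rot(monitor.observe()).as_matrix()
print(h,t,"hole-tipedge in tool axes",R.T@(h-t), monitor.observe()["tcp_pos"])
E
```

```text
[ 538.  -256.6   98. ] [ 539.2 -257.8  112.8] hole-tipedge in tool axes [14.79783639 -1.37683515  1.02389613] [ 537.58223792 -257.8552959   210.55353409]
```

Request:
send_rows(
  commands=[
    {"claw": 0.95,"tx": 0.0,"ty": -0.001,"tz": -0.0014,"twist": 0},
    {"claw": 0.95,"tx": 0.008,"ty": -0.001,"tz": -0.0014,"twist": 0},
    {"claw": 0.95,"tx": 0.013,"ty": -0.001,"tz": -0.0014,"twist": 0},
    {"claw": 0.95,"tx": 0.018,"ty": -0.001,"tz": -0.0014,"twist": 0},
    {"claw": 0.95,"tx": 0.022,"ty": -0.001,"tz": -0.0014,"twist": 0},
    {"claw": 0.95,"tx": 0.022,"ty": -0.001,"tz": -0.0014,"twist": 0},
  ],
)

```text
time_s: 22.22
tcp_pos: [538.3, -256.3, 187.3]
orientation: [-0.052, -0.705, -0.052, 0.705]
contact_force: [0.3, -0.1, -1.1]
finger_gap: 15.1
```

```bash
python3 -c "from h import *;st()"
```

```text
{'time_s': 22.22, 'tcp_pos': [538.26, -256.31, 187.32], 'contact_force': [0.27, -0.12, -1.06], 'torque': [0.04, -0.0, -0.05], 'finger_gap': 15.1, 'qpos': [-0.65, 0.25, 1.58, -0.0, 1.31, 0.78]}
[0.0905, -0.3473, -0.0252] tcp [538.3, -256.3, 187.3] jaw -1.423
```

Request:
send_rows(
  commands=[
    {"claw": 0.95,"tx": 0.01,"ty": 0,"tz": 0,"twist": 0},
    {"claw": 0.95,"tx": 0.02,"ty": 0,"tz": 0,"twist": 0},
    {"claw": 0.95,"tx": 0.03,"ty": 0,"tz": 0,"twist": 0},
    {"claw": 0.95,"tx": 0.04,"ty": 0,"tz": 0,"twist": 0},
    {"claw": 0.95,"tx": 0.05,"ty": 0,"tz": 0,"twist": 0},
    {"claw": 0.95,"tx": 0.05,"ty": 0,"tz": 0,"twist": 0},
  ],
)

```text
time_s: 22.98
tcp_pos: [537.8, -256.0, 136.5]
orientation: [-0.052, -0.705, -0.053, 0.706]
contact_force: [0.3, 0.3, -1.0]
finger_gap: 15.1
```

```bash
python3 -c "from h import *;st()"
```

```text
{'time_s': 22.98, 'tcp_pos': [537.84, -255.96, 136.51], 'contact_force': [0.29, 0.33, -0.96], 'torque': [-0.01, 0.02, -0.0], 'finger_gap': 15.08, 'qpos': [-0.65, 0.3, 1.63, -0.0, 1.22, 0.78]}
[0.04, -0.3469, -0.0256] tcp [537.8, -256.0, 136.5] jaw -1.423
```

Request:
send_rows(
  commands=[
    {"claw": 0.95,"tx": 0.008,"ty": 0,"tz": 0,"twist": 0},
    {"claw": 0.95,"tx": 0.014,"ty": 0,"tz": 0,"twist": 0},
    {"claw": 0.95,"tx": 0.019,"ty": 0,"tz": 0,"twist": 0},
    {"claw": 0.95,"tx": 0.022,"ty": 0,"tz": 0,"twist": 0},
    {"claw": 0.95,"tx": 0.024,"ty": 0,"tz": 0,"twist": 0},
    {"claw": 0.95,"tx": 0.025,"ty": 0,"tz": 0,"twist": 0},
  ],
)

```text
time_s: 23.72
tcp_pos: [538.5, -256.4, 112.8]
orientation: [0.052, 0.705, 0.052, -0.705]
contact_force: [-0.9, 1.7, 4.5]
finger_gap: 15.3
```

```bash
python3 -c "from h import *;st()"
```

```text
{'time_s': 23.72, 'tcp_pos': [538.52, -256.43, 112.85], 'contact_force': [-0.88, 1.67, 4.51], 'torque': [0.16, 0.21, 0.0], 'finger_gap': 15.26, 'qpos': [-0.65, 0.33, 1.64, 0.0, 1.17, 0.78]}
[0.0158, -0.3476, -0.0249] tcp [538.5, -256.4, 112.8] jaw -1.423
```

The rod is seated at the same TCP height as when I took it (112.8), with a light upward force. I'll release and retreat.

Request:
send_rows(
  commands=[
    {"claw": 0.85,"tx": 0,"ty": 0,"tz": 0,"twist": 0},
    {"claw": 0.7,"tx": 0,"ty": 0,"tz": 0,"twist": 0},
    {"claw": 0.55,"tx": 0,"ty": 0,"tz": 0,"twist": 0},
    {"claw": 0.5,"tx": 0,"ty": 0,"tz": 0,"twist": 0},
    {"claw": 0.5,"tx": -0.01,"ty": 0,"tz": 0,"twist": 0},
    {"claw": 0.5,"tx": -0.05,"ty": 0,"tz": 0,"twist": 0},
    {"claw": 0.5,"tx": -0.1,"ty": 0,"tz": 0,"twist": 0},
    {"claw": 0.5,"tx": -0.15,"ty": 0,"tz": 0.01,"twist": 0},
    {"claw": 0.5,"tx": -0.16,"ty": 0,"tz": 0.018,"twist": 0},
    {"claw": 0.5,"tx": -0.16,"ty": 0,"tz": 0.018,"twist": 0},
    {"claw": 0.5,"tx": -0.16,"ty": 0,"tz": 0.018,"twist": 0},
  ],
)

```text
time_s: 25.1
tcp_pos: [520.0, -258.5, 270.8]
orientation: [-0.051, -0.704, -0.053, 0.706]
contact_force: [0.1, 0.2, -0.2]
finger_gap: 42.5
```

```bash
python3 - <<'E'
from h import *
st(); 
for n in ["top","wrist","side"]:
    c=save(n,n+"_end.png")
    for l in ["release_rod","rod_stand","amber_bottle","oil_bottle","petri_dish"]:
        print(n,l,[np.round(d["xyz"]).tolist() for d in finder.search_frame(n,l)[:4]])
c=read_camera("wrist"); im=c["img"]; 
p,q=proj(c,[537.5,-257,146]),proj(c,[537.5,-257,102]); print(p,q)
x0,y0=(p-25).astype(int); g=im.max(2)[y0:y0+45,x0:x0+50]
k=max(cv2.findContours((g<60).astype(np.uint8),0,2)[0],key=cv2.contourArea); print("dark handle box",np.array(cv2.boundingRect(k))+[x0,y0,0,0])
k=max(cv2.findContours((im[120:190,290:350].min(2)>225).astype(np.uint8),0,2)[0],key=cv2.contourArea); print("flange",np.array(cv2.boundingRect(k))+[290,120,0,0])
o=cv2.imread("pics/w4.png")[:,:,::-1]
g=o.max(2)[105:190,285:365]; print("before dark",[(np.array(cv2.boundingRect(k))+[285,105,0,0]).tolist() for k in cv2.findContours((g<60).astype(np.uint8),0,2)[0] if cv2.contourArea(k)>50])
E
```

```text
{'time_s': 25.1, 'tcp_pos': [520.04, -258.48, 270.83], 'contact_force': [0.14, 0.22, -0.17], 'torque': [-0.01, 0.04, 0.0], 'finger_gap': 42.51, 'qpos': [-0.67, 0.15, 1.53, 0.0, 1.47, 0.75]}
[0.1746, -0.3464, -0.0438] tcp [520.0, -258.5, 270.8] jaw -1.423
top release_rod [[384.0, -236.0, 122.0], [479.0, -336.0, 113.0], [504.0, 78.0, 105.0]]
top rod_stand [[552.0, -234.0, 8.0]]
top amber_bottle [[505.0, 85.0, 103.0], [460.0, -389.0, 32.0]]
top oil_bottle [[463.0, -392.0, 32.0]]
top petri_dish [[422.0, -132.0, 19.0]]
wrist release_rod [[545.0, -253.0, 146.0], [481.0, -340.0, 110.0], [457.0, -268.0, 111.0]]
wrist rod_stand [[555.0, -251.0, 101.0]]
wrist amber_bottle [[601.0, -373.0, 72.0]]
wrist oil_bottle [[470.0, -395.0, 39.0]]
wrist petri_dish [[424.0, -133.0, 11.0]]
side release_rod [[446.0, -268.0, 104.0], [377.0, -241.0, 96.0], [472.0, -346.0, 101.0], [536.0, -262.0, 124.0]]
side rod_stand [[535.0, -283.0, 54.0]]
side amber_bottle [[594.0, -387.0, 72.0]]
side oil_bottle [[468.0, -408.0, 36.0], [507.0, 81.0, 103.0]]
side petri_dish [[419.0, -137.0, 16.0]]
[320.5 166.8] [320.5 156.9]
dark handle box [313 150  18  25]
flange [311 145  20   9]
before dark [[308, 180, 23, 10], [316, 149, 18, 27], [301, 123, 46, 8], [338, 119, 27, 71]]
```

No more pictures can be viewed, so I'll check numerically that the knob is out. I'll compare the flange edge rows in the side view, before and now.

```bash
python3 - <<'E'
from h import *
c=read_camera("side"); print(proj(c,[510.5,90.8,103]),proj(c,[510.5,90.8,98]))
for f in ["side0","side_end"]:
    g=cv2.imread(f"pics/{f}.png").max(2).astype(int); print(f)
    for u in range(272,294,2): print(u,g[150:172,u].tolist())
E
```

```text
[281.8 153.7] [281.9 155.5]
side0
272 [58, 79, 97, 90, 65, 71, 98, 119, 155, 187, 209, 244, 255, 255, 255, 254, 254, 254, 254, 254, 254, 254]
274 [48, 43, 40, 38, 35, 39, 40, 31, 67, 143, 170, 176, 222, 255, 255, 255, 254, 254, 254, 254, 254, 254]
276 [39, 39, 47, 40, 44, 46, 42, 44, 35, 73, 136, 172, 181, 227, 255, 255, 254, 254, 254, 254, 254, 254]
278 [24, 27, 25, 31, 40, 39, 46, 42, 41, 27, 78, 146, 169, 217, 255, 255, 254, 254, 254, 254, 254, 254]
280 [13, 18, 21, 21, 25, 30, 40, 40, 42, 27, 39, 104, 162, 218, 255, 255, 254, 254, 254, 254, 254, 254]
282 [23, 16, 7, 17, 15, 13, 23, 24, 34, 55, 92, 107, 158, 215, 255, 255, 255, 255, 254, 254, 254, 254]
284 [36, 18, 24, 13, 25, 24, 11, 20, 41, 137, 231, 226, 196, 181, 175, 189, 244, 255, 255, 255, 255, 254]
286 [17, 15, 18, 18, 21, 9, 19, 21, 86, 186, 240, 245, 244, 236, 201, 137, 107, 166, 235, 254, 255, 255]
288 [40, 34, 32, 37, 40, 34, 28, 40, 131, 235, 242, 240, 239, 242, 244, 243, 225, 170, 108, 126, 218, 250]
290 [133, 49, 37, 41, 43, 43, 39, 47, 131, 224, 239, 240, 239, 238, 239, 239, 242, 243, 239, 203, 125, 99]
292 [238, 1
[... 582 characters left out ...]
 37, 55, 135, 214, 255, 255, 255, 255, 255, 255, 255, 255, 255]
282 [21, 27, 28, 24, 27, 31, 51, 62, 57, 46, 52, 134, 215, 255, 255, 255, 255, 255, 255, 255, 255, 255]
284 [32, 26, 20, 28, 36, 46, 60, 58, 57, 40, 66, 144, 215, 253, 255, 255, 255, 255, 255, 255, 255, 255]
286 [22, 28, 33, 40, 55, 58, 62, 60, 53, 36, 104, 189, 227, 234, 229, 169, 209, 255, 255, 255, 255, 255]
288 [22, 29, 44, 53, 57, 64, 56, 52, 45, 86, 174, 227, 245, 255, 219, 166, 168, 157, 176, 242, 255, 255]
290 [140, 53, 48, 53, 59, 59, 45, 47, 94, 185, 227, 238, 254, 255, 222, 138, 149, 171, 175, 170, 167, 224]
292 [255, 187, 113, 64, 51, 77, 119, 143, 189, 233, 255, 255, 255, 255, 255, 255, 247, 164, 152, 174, 179, 161]
```

The flange edge rows match the start to well under 1 px, and a 5 mm push would shift them about 2 px. The knob is fully out, so I'm handing in.

```bash
python3 -c "from h import *;print(workorder.sign_off())"
```

```text
the job is handed in; nothing more can be done
None
```

The job is handed in at about 25 s of the 72 s allowed; no verdict was reported.

**What I did:**
- **Selector:** I pushed the knob in about 7 mm and turned it clockwise to roughly 1.1–1.3 rad. It then locked, with the torque about its axis rising to 1.1 Nm, and I let it spring out.
- **Latch:** I took the steel rod, pressed it through the slot onto the tab (about 3–5 N), and the lid opened.
- **Rod:** I put the rod back in its stand and backed the arm away.

**Last checks:**
- **Lid:** the side view showed it wide open while the rod was still in the slot. I did not measure its angle.
- **Selector:** in the side view the knob's flange sits at the same height as at the start, so it is fully out. The blade was towards the front, clear of the slot. The angle is worked out from the gripper, not measured directly.
- **Rod:** it seated at the same gripper height as when I took it (112.8 mm), and its outline in the wrist image matches the one from before.
- **Bystanders:** the side camera placed all three within about 4 mm of where they started.
- **Robot:** the contact force is about 0.3 N, so it touches nothing.

**What failed or disagreed:** the finder gave a few wrong hits from the top camera at the end. For example, it reported the amber bottle at the knob, which the other two cameras contradict. The 12-picture limit stopped me viewing the final image, so the end state was checked by numbers only.

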